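# Start the garden watering at the bench controller

### The job

Start the garden's drip watering at the grey controller box lying on the concrete bench: press the yellow button fully in, then the blue one, then the green one, letting each spring back up before pressing the next. Do not press the red button, and leave all four buttons up at the end.

Things in the scene. Friction and masses are not known exactly. Their poses are not given: they have to be found in the camera images.
- yellow_top (a point): centre of the flat top of the yellow round spring button (wakes the controller). Cap 36 mm across, 12 mm proud of a black collar 52 mm across; z axis up. Point moves with the cap: straight down 8 mm to fully in, about 2 N to start, 6 N fully in; springs back. Up, it is 84 mm above the bench. The four sit in a square, 85 mm apart, on a flat grey box 240 x 200 x 60 mm; places vary.
- blue_top (a point): centre of the flat top of the blue round spring button (selects the drip line). Cap 36 mm across, 12 mm proud of a black collar 52 mm across; z axis up. Point moves with the cap: straight down 8 mm to fully in, about 2 N to start, 6 N fully in; springs back. Up, it is 84 mm above the bench. The four sit in a square, 85 mm apart, on a flat grey box 240 x 200 x 60 mm; places vary.
- green_top (a point): centre of the flat top of the green round spring button (starts the watering). Cap 36 mm across, 12 mm proud of a black collar 52 mm across; z axis up. Point moves with the cap: straight down 8 mm to fully in, about 2 N to start, 6 N fully in; springs back. Up, it is 84 mm above the bench. The four sit in a square, 85 mm apart, on a flat grey box 240 x 200 x 60 mm; places vary.
- red_top (a point): centre of the flat top of the red round spring button (cancels everything; must not be pressed). Cap 36 mm across, 12 mm proud of a black collar 52 mm across; z axis up. Point moves with the cap: straight down 8 mm to fully in, about 2 N to start, 6 N fully in; springs back. Up, it is 84 mm above the bench. The four sit in a square, 85 mm apart, on a flat grey box 240 x 200 x 60 mm; places vary.

How it is judged:
On the way, in this order (a step that is already met when the one before it is completed fails the run):
1. the yellow button alone is pressed in, at least 5 of its 8 mm, the other three being up (distance of yellow_top from where it was at the start of the episode above 0.005 m and distance of each of blue_top, green_top, red_top from where it was at the start of the episode below 0.002 m), for 0.05 s.
2. the blue button alone is pressed in, at least 5 of its 8 mm, the other three being up (distance of blue_top from where it was at the start of the episode above 0.005 m and distance of each of yellow_top, green_top, red_top from where it was at the start of the episode below 0.002 m), for 0.05 s.
3. the green button alone is pressed in, at least 5 of its 8 mm, the other three being up (distance of green_top from where it was at the start of the episode above 0.005 m and distance of each of yellow_top, blue_top, red_top from where it was at the start of the episode below 0.002 m), for 0.05 s.
At the end, for the whole second after the job is handed in: after yellow, blue and green have been pressed in that order, all four buttons are back up, within 2 mm of their rest height (distance of each of yellow_top, blue_top, green_top, red_top from where it was at the start of the episode below 0.002 m); the robot touches nothing.
It fails at once if the red button is pressed (more than 3 mm down) (distance of red_top from where it was at the start of the episode above 0.003 m).
It fails at once if two buttons are pressed at the same time (both more than 3 mm down) (distance of each of yellow_top, blue_top from where it was at the start of the episode above 0.003 m or distance of each of yellow_top, green_top from where it was at the start of the episode above 0.003 m or distance of each of yellow_top, red_top from where it was at the start of the episode above 0.003 m or distance of each of blue_top, green_top from where it was at the start of the episode above 0.003 m or distance of each of blue_top, red_top from where it was at the start of the episode above 0.003 m or distance of each of green_top, red_top from where it was at the start of the episode above 0.003 m).
It also fails if it takes over 35 s, if anything falls off the work surface, if the arm or the gripper's body presses on something with over 40 N, if the wrist force passes 120 N, or if a joint passes its speed limit or range.

### The arm

A 7-joint arm with a two-finger parallel gripper is mounted at the origin on the work surface. World frame = base frame: x ahead of the robot, y to its left, z up, the work surface at z = 0. Lengths are in m, angles in rad, forces in N, time in s.
With the tool pointing down it reaches from about 0.4 to 0.85 m from the base axis. Payload 10.4 kg.
Tool frame: the origin (TCP) lies on the centre line of the jaws, within the pads' length; the fingertips stand 8 mm ahead of it and the grasp point (between the pads) lies 11 mm behind it (r.finger_overhang is the distance from the TCP to the fingertips, in m); z points along the fingers, y is the line along which they close (so a half turn about z gives the same grasp; the last joint's range is limited). The gripper opens to 87 mm and grips with 3 to 60 N. Pads are 19 mm wide; open, the fingers measure 117 mm over their backs; the gripper's body (75 mm by 190 mm) begins 51 mm behind the grasp point.
Start: joints at [-1.238, 0.332, -0.065, 1.46, 0.022, 1.35, -0.088], TCP at [0.218, 0.586, 0.231] pointing down, gripper open.
Joint ranges: [-2.6, 2.6], [-0.5, 2.12], [-1.47, 1.34], [0.16, 2.42], [-1.27, 4.41], [0.06, 2.06], [-2.6, 2.6]. Speed limits (rad/s): [2.22, 2.22, 2.79, 2.79, 3.14, 3.14, 3.14].

### API

Orientations are given as a unit quaternion [x, y, z, w].
In Python, from bench import r, vision gives the robot as it stands.
- The arm moves only by the tool drive_tool, never from a script. Its argument "series" is a list of rows, each a list of 2 entries, a list of its own where there are three numbers: the shift along the world's x, y, z in cm, then the turn about the world's z in degrees. A call has exactly 10 rows; each row shifts and turns the commanded pose from where the row before left it; what a row does not reach is not made up. A row lasts 1/8 s, in which the tool goes at most 62.5 mm and 10.7 degrees, less where a joint would pass 70% of its speed; a pose out of reach is approached as far as the arm can. A call with a gripper value outside its range is refused whole. "hand" is the closure, from 0 (fully open) to 1 (shut), set as the call begins (left out, the last holds). The fingers move at their own pace and stop on an object; "newtons" is the grip in N (left out, the last holds). Time passes only in rows, so rows that do not move let the fingers close, or fill a call up. It gives the time, the measured TCP pose, the force, the opening and the grip force at its end, in the units of the state.
- r.read_state(): the state, without advancing time (a new reading comes with each control period).
- vision.camera(name): name is "scene" or "top" or "wrist"; returns a dict with "color" (480x640x3 uint8, red, green, blue), "intrinsics" (3x3 intrinsics, pixels), "R" (3x3) and "t" (3): a world point X has camera coordinates R X + t; the wrist camera has in their place "mount" (4x4, takes a point from camera to tool coordinates, whose origin is the TCP and whose axes are the flange's). Camera axes: x right, y down, z forward; pixel columns grow to the right and rows downward; lengths in m; the calibration is good to about 2 mm. A picture is of the moment at which its call begins: read the wrist's pose just before it. There is no depth.
- r.close_job(): hands the job in; it is judged then, once.
The state is a dict: "time": time; "joint_positions": joint angles; "joint_vel": joint speeds; "joint_torque": joint torques, N m; "ee_pos": TCP position; "eef_rot": TCP orientation; "ft_force": force on the tool from outside, world axes, zero at the start; "torque": the same for the moment, N m; "width": finger opening in m; "grip_force": force on a finger pad.
Only numpy, scipy, OpenCV 4.12 (cv2) and the standard library are available. Lean on these libraries where they do the work, as an engineer would, in place of code of your own. Each camera call takes 0.05 s, during which the arm holds its last target. There are 200 camera calls.

## Working session

There is one attempt and no reset: what is moved stays moved. The work goes in short steps, Python scripts to look and compute and a tool call to move; the robot and the scene stay as the last step left them, time stands still between calls to the robot, and variables do not carry over. Pictures are saved under pics/ and viewed, at most 10 in all, crops included, and the job is handed in when it is done.

Besides the shell and the picture viewer there is one more tool, called by a JSON object that holds its "name" and its "arguments". drive_tool: Moves the arm, as the interface text tells. Its arguments: {"type":"object","properties":{"series":{"type":"array"},"hand":{"type":"number"},"newtons":{"type":"number"}},"required":["series"]}

```bash
mkdir -p pics; python3 - <<'E'
from bench import r, vision
import cv2, numpy as np
s=r.read_state(); print(s['time'],s['ee_pos'],s['eef_rot'],s['width'],s['ft_force'])
ims=[]
for n in('top','scene'):
    c=vision.camera(n); np.savez(f'{n}.npz',**c); ims.append(cv2.resize(c['color'],(400,300),interpolation=cv2.INTER_AREA)); cv2.imwrite(f'pics/{n}.png',c['color'][:,:,::-1])
    print(n,-c['R'].T@c['t'])
cv2.imwrite('pics/both.png',np.hstack(ims)[:,:,::-1])
E
```

```text
0.0 [0.21760035 0.58549756 0.22975109] [ 1.76967461e-01  9.84216448e-01 -7.02239557e-04 -8.59362588e-05] 0.08719536009234574 [-0.26052102 -0.68585308 -0.66526394]
top [0.49849243 0.03729568 0.78358504]
scene [ 0.83938671 -0.28358317  0.61754782]
```

View pics/both.png

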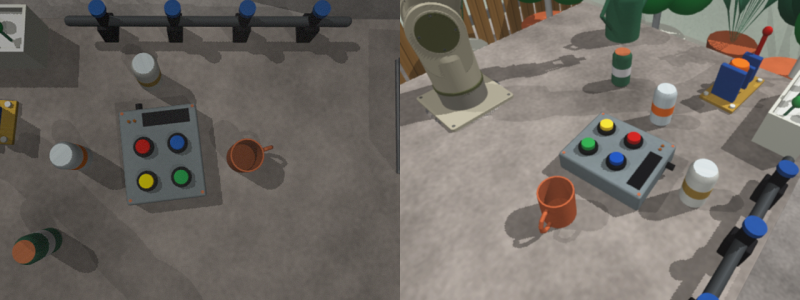

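Top picture (400x300 scale): red (142,146), blue (178,142), yellow (146,181), green (181,177); bottles at the left and above the box, mug to the right. Next I'll segment the caps and triangulate them, along with the obstacle tops.

```bash
cat > h.py <<'E'
import cv2, numpy as np
RNG={'yellow':[(22,34)],'green':[(55,85)],'blue':[(104,125)],'red':[(0,6),(174,180)]}
def caps(img,guess,rad=22):
    hsv=cv2.cvtColor(img,cv2.COLOR_RGB2HSV); out={}
    for n,g in guess.items():
        m=sum(cv2.inRange(hsv,(a,110,60),(b,255,255)) for a,b in RNG[n])
        k=np.zeros_like(m); cv2.circle(k,tuple(int(v) for v in g),rad,255,-1)
        c=max(cv2.findContours(m&k,cv2.RETR_EXTERNAL,cv2.CHAIN_APPROX_NONE)[0],key=cv2.contourArea)
        M=cv2.moments(c); out[n]=(M['m10']/M['m00'],M['m01']/M['m00'],M['m00'],cv2.boundingRect(c))
    return out
def P(c): return c['intrinsics']@np.c_[c['R'],c['t']]
def tri(c1,p1,c2,p2):
    X=cv2.triangulatePoints(P(c1),P(c2),np.array(p1,float).reshape(2,1),np.array(p2,float).reshape(2,1))[:,0]
    return X[:3]/X[3]
def onplane(c,p,z):
    d=c['R'].T@np.linalg.inv(c['intrinsics'])@np.array([p[0],p[1],1.]); o=-c['R'].T@c['t']
    return o+d*(z-o[2])/d[2]
E
python3 - <<'E'
from h import *
np.set_printoptions(precision=4,suppress=True)
T=dict(np.load('top.npz'));S=dict(np.load('scene.npz'))
gt={k:np.array(v)*1.6 for k,v in dict(red=(142,146),blue=(178,142),yellow=(146,181),green=(181,177)).items()}
gs={k:(np.array(v)-[400,0])*1.6 for k,v in dict(red=(634,139),blue=(616,158),yellow=(606,126),green=(588,144)).items()}
a=caps(T['color'],gt);b=caps(S['color'],gs)
for k in gt: print(k,a[k],b[k],tri(T,a[k][:2],S,b[k][:2]),onplane(T,a[k][:2],.084),onplane(S,b[k][:2],.084))
# rough obstacle tops
for n,p,q in [('mug',(247,142),(557,185)),('botL',(60,155),(664,88)),('botTop',(144,63),(704,164)),('greenbot',(24,252),(622,52))]:
    print(n,tri(T,np.array(p)*1.6,S,(np.array(q)-[400,0])*1.6))
E
```

```text
red (227.73171717171715, 233.9680808080808, 412.5, (216, 223, 24, 23)) (373.804060434372, 220.57082152974505, 353.0, (363, 211, 23, 20)) [0.5731 0.1658 0.0788] [0.573  0.1653 0.084 ] [0.5753 0.161  0.084 ]
blue (283.0235148514852, 227.3799504950495, 404.0, (272, 216, 23, 24)) (345.7640404040404, 253.4731313131313, 412.5, (334, 243, 25, 22)) [0.5829 0.0811 0.0797] [0.5828 0.0812 0.084 ] [0.5846 0.0777 0.084 ]
yellow (233.56198034769463, 289.48979591836735, 441.0, (222, 278, 25, 24)) (330.1405325443787, 199.7386587771203, 338.0, (319, 190, 23, 20)) [0.4884 0.156  0.0786] [0.4888 0.1554 0.084 ] [0.4916 0.1512 0.084 ]
green (289.29556650246303, 282.63916256157637, 406.0, (278, 271, 24, 24)) (300.60009119927037, 229.95440036479707, 365.5, (289, 220, 24, 21)) [0.4984 0.0714 0.0793] [0.4987 0.0715 0.084 ] [0.501  0.0679 0.084 ]
mug [ 0.5709 -0.0865  0.1391]
botL [0.5462 0.3418 0.126 ]
botTop [0.7608 0.1542 0.1376]
greenbot [0.3337 0.4166 0.1219]
```

{"name": "drive_tool", "arguments": {"series": [[[2.7,-4.3,0],0],[[2.7,-4.3,0],0],[[2.7,-4.3,0],0],[[2.7,-4.3,0],0],[[2.7,-4.3,0],0],[[2.7,-4.3,0],0],[[2.7,-4.3,0],0],[[2.7,-4.3,0],0],[[2.7,-4.3,0],0],[[2.7,-4.3,0],0]], "hand": 1, "newtons": 10}}

```text
time: 1.35
ee_pos: [0.4882, 0.1543, 0.2304]
eef_rot: [0.177, 0.984, 0.0, -0.0]
ft_force: [0.8, 0.9, 0.8]
width: 0.002
grip_force: 0.0
```

{"name": "drive_tool", "arguments": {"series": [[[0,0,0],0],[[0,0,0],0],[[0,0,0],0],[[0,0,0],0],[[0,0,0],0],[[0,0,0],0],[[0,0,0],0],[[0,0,0],0],[[0,0,0],0],[[0,0,0],0]]}}

```text
time: 2.6
ee_pos: [0.4877, 0.1559, 0.2306]
eef_rot: [0.177, 0.984, 0.0, 0.0]
ft_force: [-0.7, -0.3, -0.0]
width: 0.0007
grip_force: 0.0
```

```bash
python3 - <<'E'
from bench import r, vision
import cv2, numpy as np
s=r.read_state(); print(s['time'],s['ee_pos'],s['eef_rot'],s['width'],s['ft_force'])
c=vision.camera('wrist'); np.savez('w1.npz',pos=s['ee_pos'],q=s['eef_rot'],**c); cv2.imwrite('pics/w1.png',c['color'][:,:,::-1]); print(c['mount'])
E
```

```text
2.6 [0.48772165 0.15585608 0.23059699] [1.76977693e-01 9.84214862e-01 3.40536657e-05 1.70394607e-05] 0.0007042485212364611 [-0.65318721 -0.31045094 -0.02230872]
[[-6.17766502e-05 -9.66496020e-01 -2.56681592e-01  6.88362849e-02]
 [ 9.99999996e-01 -7.80261420e-05  5.31214789e-05 -5.84268090e-04]
 [-7.13695723e-05 -2.56681588e-01  9.66496020e-01 -1.54030824e-01]
 [ 0.00000000e+00  0.00000000e+00  0.00000000e+00  1.00000000e+00]]
```

View pics/w1.png

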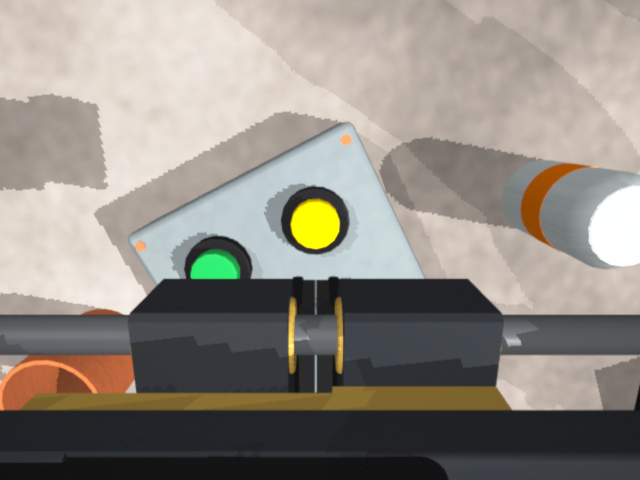

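The wrist picture shows the yellow cap at (315,223), green partly hidden at (215,268), and the closed fingers at columns 290–342. Now I'll compute the yellow position and check the finger geometry.

```bash
cat >> h.py <<'E'
from scipy.spatial.transform import Rotation as Ro
def wcam(f):
    w=dict(np.load(f)); T=np.eye(4); T[:3,:3]=Ro.from_quat(w['q']).as_matrix(); T[:3,3]=w['pos']
    E=np.linalg.inv(T@w['mount']); w['R']=E[:3,:3]; w['t']=E[:3,3]; return w
E
python3 - <<'E'
from h import *
np.set_printoptions(precision=4,suppress=True)
W=wcam('w1.npz');T=dict(np.load('top.npz'))
g=caps(W['color'],{'yellow':(315,223)},45)['yellow']; a=caps(T['color'],{'yellow':(233,289)})['yellow']
print(g,onplane(W,g[:2],.084),tri(T,a[:2],W,g[:2]))
E=np.linalg.inv(W['mount'])
for p in [(0,0,.008),(.0095,0,.008),(.0095,.015,.008),(.0095,-.015,.008),(.0095,.015,-.03),(.0095,.015,-.062),(.0375,.095,-.062)]:
    x=W['intrinsics']@(E@np.array([*p,1]))[:3]; print(p,x[:2]/x[2])
E
```

```text
(314.75442551770203, 223.52630260521042, 1996.0, (290, 198, 51, 52)) [0.4875 0.1549 0.084 ] [0.4884 0.1552 0.0825]
(0, 0, 0.008) [316.7166 299.3539]
(0.0095, 0, 0.008) [316.7352 277.3461]
(0.0095, 0.015, 0.008) [354.1093 277.343 ]
(0.0095, -0.015, 0.008) [279.3608 277.3492]
(0.0095, 0.015, -0.03) [364.6679 318.9245]
(0.0095, 0.015, -0.062) [379.3336 376.6801]
(0.0375, 0.095, -0.062) [737.1892 267.4645]
```

```bash
python3 - <<'E'
from bench import r, vision
import cv2, numpy as np
c=vision.camera('scene'); cv2.imwrite('pics/s2.png',cv2.resize(c['color'][40:340,180:580],(800,600),interpolation=cv2.INTER_CUBIC)[:,:,::-1])
E
```

```text
(no output)
```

View pics/s2.png

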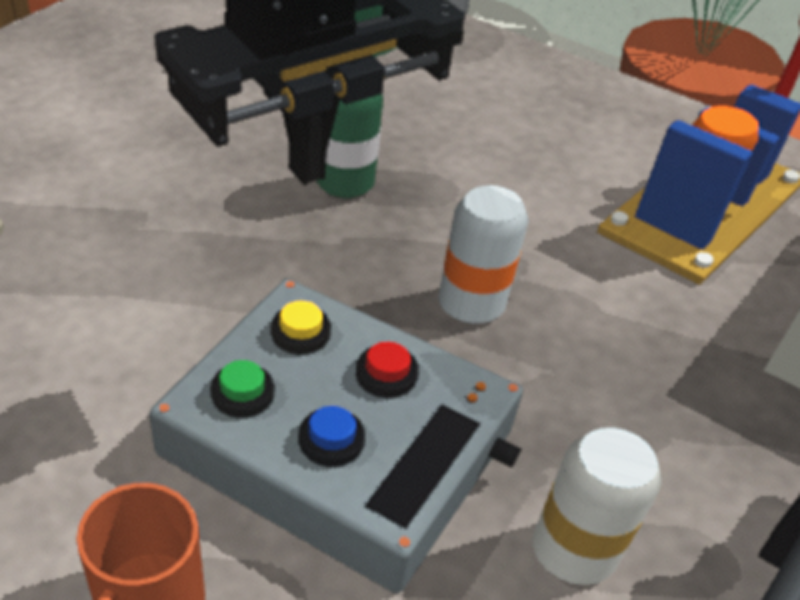

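Slim fingers with the carriages well above them, and the TCP is already over yellow. Pressing it now, then rising.

{"name": "drive_tool", "arguments": {"series": [[[0,0,-3],0],[[0,0,-4],0],[[0,0,-3],0],[[0,0,-2],0],[[0,0,-1],0],[[0,0,-0.8],0],[[0,0,-0.5],0],[[0,0,-0.3],0],[[0,0,0],0],[[0,0,0],0]]}}

```text
time: 3.95
ee_pos: [0.488, 0.156, 0.0852]
eef_rot: [0.177, 0.984, 0.0, 0.0]
ft_force: [-1.7, -1.2, 4.7]
width: 0.0008
grip_force: 2.7
```

{"name": "drive_tool", "arguments": {"series": [[[0,0,-0.1],0],[[0,0,-0.1],0],[[0,0,0],0],[[0,0,0],0],[[0,0,0],0],[[0,0,0],0],[[0,0,0],0],[[0,0,0],0],[[0,0,0],0],[[0,0,0],0]]}}

```text
time: 5.2
ee_pos: [0.4881, 0.156, 0.0843]
eef_rot: [0.177, 0.984, 0.001, 0.0]
ft_force: [-7.1, -2.3, 18.3]
width: 0.0002
grip_force: 9.0
```

Yellow bottomed out (18 N). I'll rise and move over blue.

{"name": "drive_tool", "arguments": {"series": [[[0,0,1],0],[[0,0,2],0],[[0,0,2],0],[[2,-1.5,0],0],[[3,-2.5,0],0],[[3,-2.5,0],0],[[1.5,-1,0],0],[[0,0,0],0],[[0,0,0],0],[[0,0,0],0]]}}

```text
time: 6.45
ee_pos: [0.582, 0.0821, 0.1326]
eef_rot: [0.176, 0.984, 0.0, -0.0]
ft_force: [-1.3, -0.5, -0.4]
width: 0.0009
grip_force: 0.0
```

```bash
python3 - <<'E'
from bench import r, vision
from h import *
s=r.read_state(); print(s['time'],s['ee_pos'],s['ft_force'])
c=vision.camera('wrist'); np.savez('w2.npz',pos=s['ee_pos'],q=s['eef_rot'],**c)
d=vision.camera('scene')['color'][190:330,230:430]
cv2.imwrite('pics/w2.png',np.hstack([cv2.resize(c['color'],(400,300)),cv2.resize(d,(400,300))])[:,:,::-1])
E
```

```text
6.45 [0.58202705 0.08210415 0.13264286] [-1.30308624 -0.4615776  -0.40232481]
```

View pics/w2.png

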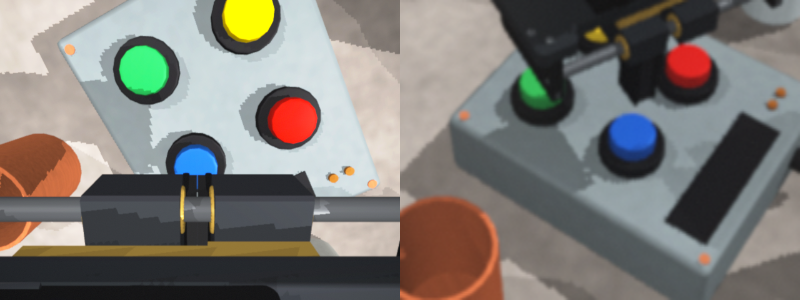

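Wrist view: blue at about (197,165) lies straight ahead of the fingers at column 198, with yellow, green and red all up. Pressing blue.

{"name": "drive_tool", "arguments": {"series": [[[0,0,-1.5],0],[[0,0,-1.5],0],[[0,0,-1],0],[[0,0,-0.5],0],[[0,0,-0.3],0],[[0,0,-0.1],0],[[0,0,0],0],[[0,0,0],0],[[0,0,0],0],[[0,0,0],0]]}}

```text
time: 7.8
ee_pos: [0.5824, 0.0808, 0.0845]
eef_rot: [0.177, 0.984, 0.0, -0.0]
ft_force: [-7.7, -0.6, 10.9]
width: 0.0007
grip_force: 5.4
```

```bash
python3 - <<'E'
from h import *
W=wcam('w2.npz')
g=caps(W['color'],{'green':(230,112),'red':(462,192),'yellow':(395,25)},55)
for k in g: print(k,g[k],onplane(W,g[k][:2],.084))
E
```

```text
green (229.793250217843, 112.24033112138882, 4973.0, (190, 72, 81, 81)) [0.49877643 0.0708834  0.084     ]
red (467.41596517735087, 191.61259802863515, 4633.0, (427, 155, 81, 76)) [0.57140091 0.16268244 0.084     ]
yellow (395.9649623212902, 30.177723783365025, 4733.0, (355, 0, 85, 69)) [0.49233347 0.15201347 0.084     ]
```

Blue is fully in (10.9 N at the same height as yellow). Now up, over to green.

{"name": "drive_tool", "arguments": {"series": [[[0,0,1],0],[[0,0,2],0],[[0,0,1.9],0],[[-2,-0.3,0],0],[[-2.7,-0.3,0],0],[[-2.7,-0.3,0],0],[[-1,-0.1,0],0],[[0,0,0],0],[[0,0,0],0],[[0,0,0],0]]}}

```text
time: 9.05
ee_pos: [0.4993, 0.0709, 0.1325]
eef_rot: [0.177, 0.984, -0.0, 0.0]
ft_force: [-0.8, -0.5, 0.5]
width: 0.0006
grip_force: 0.0
```

{"name": "drive_tool", "arguments": {"series": [[[0,0,-1.5],0],[[0,0,-1.5],0],[[0,0,-1],0],[[0,0,-0.5],0],[[0,0,-0.3],0],[[0,0,-0.1],0],[[0,0,0],0],[[0,0,0],0],[[0,0,0],0],[[0,0,0],0]]}}

```text
time: 10.3
ee_pos: [0.4984, 0.0707, 0.0844]
eef_rot: [0.177, 0.984, 0.0, -0.0]
ft_force: [-7.1, -2.0, 12.1]
width: 0.0006
grip_force: 6.4
```

Green is fully in (12.1 N). I'll rise clear, then check.

{"name": "drive_tool", "arguments": {"series": [[[0,0,1],0],[[0,0,3],0],[[0,0,4],0],[[0,0,4],0],[[0,0,3],0],[[0,0,0],0],[[0,0,0],0],[[0,0,0],0],[[0,0,0],0],[[0,0,0],0]]}}

```text
time: 11.55
ee_pos: [0.4986, 0.0709, 0.2332]
eef_rot: [0.177, 0.984, -0.0, -0.0]
ft_force: [0.0, -0.5, 0.2]
width: 0.0003
grip_force: 0.0
```

```bash
python3 - <<'E'
from bench import r, vision
from h import *
s=r.read_state(); print(s['time'],s['ee_pos'],s['ft_force'])
c=vision.camera('scene')
cv2.imwrite('pics/s3.png',cv2.resize(c['color'][140:340,230:490],(780,600))[:,:,::-1])
g={'red':(374,221),'blue':(346,253),'yellow':(330,200),'green':(300,230)}
a=caps(c['color'],g);b=caps(np.load('scene.npz')['color'],g)
for k in g: print(k,a[k],b[k])
E
```

```text
11.55 [0.49859545 0.07085642 0.23323565] [ 0.03125497 -0.50767714  0.16473833]
red (373.8051643192488, 220.59295774647887, 355.0, (363, 211, 23, 20)) (373.804060434372, 220.57082152974505, 353.0, (363, 211, 23, 20))
blue (345.761961722488, 253.5633971291866, 418.0, (334, 243, 25, 22)) (345.7640404040404, 253.4731313131313, 412.5, (334, 243, 25, 22))
yellow (330.10502958579883, 199.78007889546348, 338.0, (319, 190, 23, 20)) (330.1405325443787, 199.7386587771203, 338.0, (319, 190, 23, 20))
green (300.6471655328798, 229.98321995464852, 367.5, (289, 220, 24, 21)) (300.60009119927037, 229.95440036479707, 365.5, (289, 220, 24, 21))
```

View pics/s3.png

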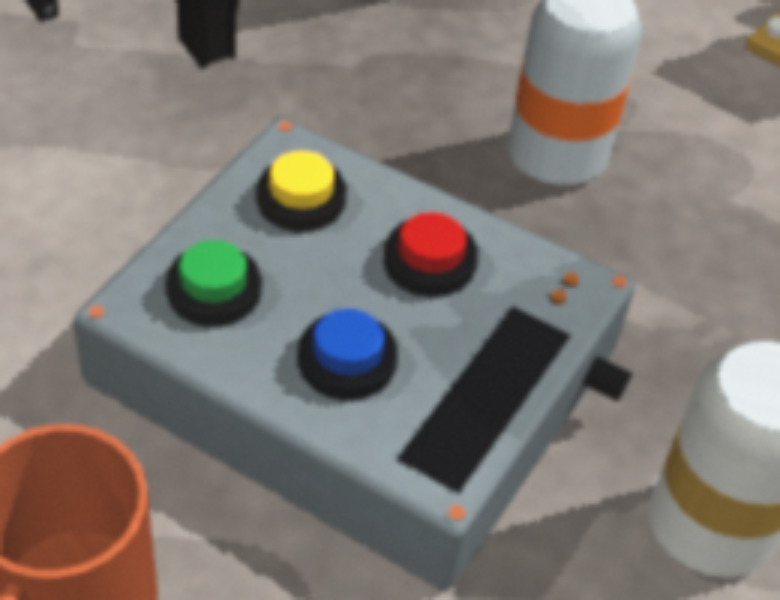

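All four caps are up, within 0.1 px of where they started in the scene picture, and the gripper is clear of everything.

```bash
python3 -c "
from bench import r
print(r.close_job())"
```

```text
the job is handed in; nothing more can be done
None
```

I pressed yellow, blue and green fully in, in that order. Red was left alone, all four buttons are back up, and the job was handed in at about 11.6 s; the verdict was not shown.

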